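Uncouple the trolley hitch and hold it up

ROBOT

A 6-joint arm with a two-finger parallel gripper is mounted at the origin on a cart in front of the work surface, level with it; the furniture and walls round the work are solid. World frame = base frame: x ahead of the robot, y to its left, z up, the work surface at z = 0. Lengths are in mm, angles in rad, forces in N, time in s.
With the tool pointing down it reaches from about 300 to 775 mm from the base axis. Payload 14.6 kg.
Tool frame: the origin (TCP) lies on the centre line of the jaws, within the pads' length; the fingertips stand 11 mm ahead of it and the grasp point (between the pads) lies 8 mm behind it; x points along the fingers, y is the direction in which the jaws open and shut, and the axes are right-handed (so a half turn about x gives the same grasp; the last joint's range is limited). The gripper opens to 94 mm and grips with 3 to 60 N. Pads are 16 mm wide; open, the fingers measure 119 mm over their backs; the gripper's body (75 mm by 177 mm) begins 78 mm behind the grasp point.
Start: joints at [-1.247, 0.3, 1.521, -0, 1.321, -0.067], TCP at [209.503, -508.525, 216.446] pointing down, gripper open.
Joint ranges: [-3.03, 3.03], [-0.79, 2.21], [0.23, 2.52], [-1.04, 4.18], [0, 3.07], [-2.55, 2.55]. Speed limits (rad/s): [2.22, 2.22, 2.57, 3.14, 3.14, 3.14].

INTERFACE

Orientations are given as [roll, pitch, yaw] about the fixed x, y, z axes, in that order (R = Rz(yaw) Ry(pitch) Rx(roll)).
In Python, from cell import manip gives the robot as it stands.
- The arm moves only by the shell command python3 -m handwheel 'ROWS' [OPENING] [FORCE]. ROWS is JSON, a list of rows, each a list of 2 entries, a list of its own where there are three numbers: the shift along the tool's x, y, z in mm, then the turn about the tool's x in rad. In form: [[[x, y, z], spin], ...]. A call has exactly 10 rows; each row shifts and turns the commanded pose from where the row before left it, along the tool's axes as they then stand; what a row does not reach is not made up. A row lasts 1/8 s, in which the tool goes at most 62.5 mm and 10.7 degrees, less where a joint would pass 70% of its speed; a pose out of reach is approached as far as the arm can. A call with a gripper value outside its range is refused whole. OPENING is the closure in counts, from 0 (fully open) to 255 (shut), set as the call begins (- or left out, the last holds). The fingers move at their own pace and stop on an object; FORCE is the grip in N (left out, the last holds). Time passes only in rows, so rows that do not move let the fingers close, or fill a call up. It gives the time, the measured TCP pose, the force and the opening at its end, in the units of the state.
- manip.read_state(): the state, without advancing time (a new reading comes with each control period).
- manip.camera(name): name is "scene" or "top" or "wrist"; returns a dict with "pixels" (384x512x3 uint8, red, green, blue), "z_map" (384x512 float32, mm along the optical axis (not along the pixel's ray), 0 where there is no reading), "mtx" (3x3 intrinsics, pixels), "xyz" and "orientation" of the camera in the world. Camera axes: x right, y up, looking along -z (the intrinsics and any distortion apply to the point x, -y, -z); pixel columns grow to the right and rows downward; lengths in mm; the calibration is good to about 2 mm. A picture is of the moment at which its call begins.
- manip.sign_off(): hands the job in, once; it reports no verdict.
Trained networks look in the newest picture that a camera, given by its name, has taken for a name from the list of things; names that differ only in an ending like _2 or _b are one class to them, and where a whole thing is asked for, a point or a joint stands for the part that bears it (a point fixed in the world has none). Each returns a list of dicts, best first, with "confidence" (0 to 1); they miss things now and then, are a little off and sometimes report something else, mostly with a low value. They report only what shows in the picture. A call takes as long as a camera call. They do not tell look-alikes from the thing itself.
- manip.cut_out(target, camera): "region" (384x512 bool, what is visible of it) and "centre" ([column, row] in pixels, amid what is visible of it).
The state is a dict: "clock": time; "joints": joint angles; "qd": joint speeds; "effort": joint torques, N m; "eef_pos": TCP position; "eef_rot": TCP orientation; "wrist_force": force on the tool from outside, world axes, zero at the start; "moment": the same for the moment, N m; "finger_gap": finger opening in mm.
Only numpy, scipy, OpenCV 4.12 (cv2) and the standard library are available. Lean on these libraries where they do the work, as an engineer would, in place of code of your own. Each camera call takes 0.05 s, during which the arm holds its last target. There are 200 camera calls.

TASK

The hitch coupler of the lab's little sample trolley sits locked on its ball mount for inspection. Pull out the safety pin and put it in the shallow metal dish, leaving the coupler seated; then squeeze the coupler's spring latch handle towards the fixed grip fin as far as it goes, lift the tongue straight up off the ball, and finish still holding it level, latch squeezed, about 10 cm above its place on the ball. Do not disturb the bottle, the tape roll or the marker.

Things in the scene. Friction and masses are not known exactly. Their poses are not given: they have to be found in the camera images.
- mount: Fixed dark steel ball mount: base plate 185 x 100 x 10 mm, a steel tow ball on a neck, and a U-shaped rest (top of cheeks at z 64 mm, floor at z 52 mm) under the tongue. Origin on the worktop straight below the ball; plate spans its x -140 to +45 mm, rest at x -112 mm. z up.
- ball (a point): Centre of the tow ball, 60 mm above the worktop. Ball 36 mm diameter with a flat underside of 32 mm diameter 8 mm below the centre.
- coupler: Loose grey aluminium hitch coupler, about 0.5 kg with latch, centre of mass about 15 mm from the origin towards the tongue. Origin: centre of its ball socket (= ball centre when seated), z up, tongue along -x. Housing 52 x 45 mm, top at z +22 mm; tongue stub 36 mm wide, 30 mm high, top at z +22, to x -131 mm, lying in the mount's rest when seated (axes then agree with the mount's).
- latch (a joint): Slide of the dark spring latch on the coupler, in m: 0 = latched (a claw below the housing hooks under the ball), grows as the handle is pushed towards the coupler's -y, end stop 0.014. The claw clears the ball from about 0.011. Spring about 4 N at the start, 8.5 N at the stop. While the pin is in, it gives 5 mm at most and stays locked.
- handle (a point): Centre of the outer face of the latch handle on the coupler's +y side: upright plate 30 mm long in x, 4 mm thick, up to coupler z +48. Outer face at coupler y +41.5 mm latched, +27.5 at the stop: handle and fin measure 64 mm over the outside at rest, 50 mm squeezed. Grip both from above across coupler y at x 0. The latch frame under the housing (z -15 to -11) reaches y -37 mm when squeezed.
- grip (a point): Point on the coupler midway between the fin's outer face and the handle's outer face when squeezed, at coupler (0, +2.5, +32) mm.
- pin: Loose safety pin, 30 g: 9 x 9 mm square shank 28 mm long below, 16 mm collar, square black head 14 x 14 mm from 4 to 34 mm above the origin. Origin under the collar, z up along the head. It starts upright in a loose hole through lug and tongue at coupler (-70, 0, +28.5) mm, head square with the coupler; it is out after 28 mm straight up.
- dish: Loose shallow steel dish, 130 (x) x 160 (y) x 28 mm, wall and floor 3 mm, 0.5 kg. Origin at the centre of its underside.
- bottle: Glass bottle with screw cap, 56 mm diameter, 105 mm high, standing; origin under its centre. Bystander.
- label_tape: Roll of label tape, 45 mm diameter, 19 mm high, lying flat; origin under its centre. Bystander.
- marker: Marker pen, 138 mm long along its y, 15 mm thick, lying; origin under its centre. Bystander.
- fin (a point): Centre of the outer face of the fixed upright grip fin on the coupler's -y side, at coupler (0, -22.5, +35) mm; fin 30 mm long in x, 4 mm thick, from the housing top to z +48 mm.
- lug (a point): Centre of the top of the latch's lug plate on the tongue, at coupler (-70, 0, +28.5) mm; 28 mm in x, 6 mm thick, from y -15 to +41 mm, joined to the handle by a level arm along the +y side. The safety pin goes through it.
Not all that is in view belongs to the job. Several things have the shape of the dish; the one meant has the colours described above.

How it is judged:
By the outcome, as a careful person would: the job done as asked, in the order asked, and still so for the second after the job is handed in, while the arm keeps its last pose, push and grip.
It also fails if it takes over 54 s, if anything falls off the work surface, if the arm or the gripper's body presses on something with over 40 N, if the wrist force passes 120 N, or if a joint passes its speed limit or range.

## Working session

There is one attempt and no reset: what is moved stays moved. The work goes in short steps, Python scripts to look and compute and a shell command to move; the robot and the scene stay as the last step left them, time stands still between calls to the robot, and variables do not carry over. Pictures are saved under pics/ and viewed, about 8 in all and at most 12, crops included, and the job is handed in when it is done.

```bash
mkdir -p pics
cat > h.py <<'E'
import numpy as np,cv2
from scipy.spatial.transform import Rotation as R
from cell import manip
def rot(o):
    o=np.array(o,float)
    return o if o.shape==(3,3) else (R.from_euler('xyz',o).as_matrix() if o.size==3 else R.from_quat(o).as_matrix())
def cloud(c):
    z=c["z_map"].astype(float);K=np.array(c["mtx"]);h,w=z.shape
    u,v=np.meshgrid(np.arange(w),np.arange(h))
    P=np.stack([(u-K[0,2])/K[0,0]*z,-(v-K[1,2])/K[1,1]*z,-z],-1)
    W=P@rot(c["orientation"]).T+np.array(c["xyz"]);W[z==0]=np.nan
    return W
def save(c,n,crop=None,s=1):
    im=c["pixels"][...,::-1]
    if crop: im=im[crop[1]:crop[3],crop[0]:crop[2]]
    cv2.imwrite("pics/"+n,cv2.resize(im,None,fx=s,fy=s,interpolation=cv2.INTER_CUBIC))
E
python3 - <<'E'
from h import *
print(manip.read_state())
ims=[]
for n in("top","scene"):
    c=manip.camera(n);W=cloud(c);np.savez(n+".npz",W=W,**{k:c[k] for k in("pixels","mtx","xyz","orientation")})
    print(n,c["xyz"],c["orientation"]); ims.append(c["pixels"])
    for t in("mount","coupler","pin","dish","bottle","label_tape","marker","handle","fin","lug"):
        for d in manip.cut_out(t,n)[:3]:
            r=d["region"];p=W[r];p=p[~np.isnan(p[:,0])]
            if len(p):print(t,round(d["confidence"],2),np.round(d["centre"]),r.sum(),"med",np.median(p,0).round(),"p2",np.percentile(p,2,axis=0).round(),"p98",np.percentile(p,98,axis=0).round(),c["pixels"][r].mean(0).round())
cv2.imwrite("pics/a.png",cv2.resize(np.vstack(ims)[...,::-1],(512*75//96*1,600)) if 0 else ims[0][...,::-1])
cv2.imwrite("pics/b.png",ims[1][...,::-1])
E
```

```text
{'clock': 0.0, 'joints': array([-1.24660075e+00,  3.00465541e-01,  1.52156766e+00,  2.71273571e-05,
        1.32070501e+00, -6.65816373e-02]), 'qd': array([ 7.75275894e-05, -2.55574991e-04,  5.25209236e-04,  4.26913540e-04,
       -8.73666926e-04, -1.32559856e-03]), 'effort': array([ 2.21761104e-03, -5.31803942e+01, -3.52738953e+01,  7.09916395e-02,
        2.44218728e-02, -1.34233792e-04]), 'eef_pos': array([ 209.43342203, -508.29849985,  215.89505426]), 'eef_rot': array([-1.66031108,  1.56965047,  1.87205205]), 'wrist_force': array([ 0.53583651, -0.88238203,  0.13246593]), 'moment': array([ 0.0475398 , -0.00580535,  0.01832771]), 'finger_gap': 93.8774450514434}
top [ 441.15964654  243.95463979 1482.80270071] [ 0.12440371 -0.00555309 -1.57593716]
mount 0.76 [333. 218.] 438 med [536. -69.  11.] p2 [ 473. -155.    4.] p98 [650. -24.  85.] [89. 90. 87.]
coupler 0.8 [340. 206.] 425 med [575. -93.  83.] p2 [ 491. -143.   68.] p98 [633. -54. 104.] [150. 149. 150.]
dish 0.95 [140. 238.] 1264 med [443. 729.   4.] p2 [359. 644.  -3.] p98 [523. 812.  30.] [ 53. 137. 131.]
dish 0.78 [259. 213.
[... 2113 characters left out ...]
587. 440.  10.] p2 [581. 376.  -1.] p98 [607. 508.  15.] [153. 152. 145.]
marker 0.31 [304. 170.] 213 med [612. -79.  82.] p2 [ 536. -327.    1.] p98 [760. -45. 107.] [92. 93. 92.]
handle 0.55 [309. 172.] 139 med [610. -77.  85.] p2 [532. -89.  51.] p98 [637. -43. 104.] [72. 74. 74.]
fin 0.87 [320. 174.] 440 med [571. -76.  83.] p2 [ 487. -142.   52.] p98 [638. -44. 103.] [124. 124. 124.]
fin 0.62 [272. 223.] 1463 med [565. 234.   7.] p2 [494. 156.   1.] p98 [626. 318.  29.] [128. 127. 130.]
fin 0.53 [255. 186.] 359 med [739.  91.  53.] p2 [723.  22.   8.] p98 [820. 104. 107.] [113. 119. 133.]
lug 0.6 [307. 175.] 109 med [619. -77.  84.] p2 [546. -99.  52.] p98 [638. -46. 105.] [69. 71. 71.]
```

Run:
```python
from h import *
a=np.load("top.npz")["pixels"];b=np.load("scene.npz")["pixels"]
im=np.vstack([np.hstack([cv2.resize(a[120:280,100:420],(400,300)),cv2.resize(b,(400,300))]),
 np.hstack([cv2.resize(a[175:247,292:388],(400,300),interpolation=3),cv2.resize(b[138:228,260:380],(400,300),interpolation=3)])])
cv2.imwrite("pics/c.png",im[...,::-1])
```

```text
(no output)
```

View pics/c.png

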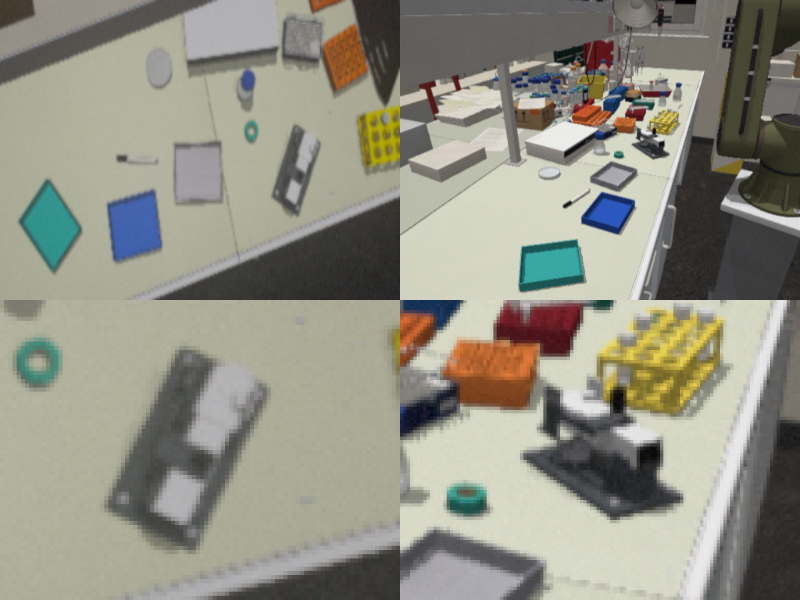

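The top view shows the coupler on its mount (crop pixel about (205,430)), with the tongue towards the robot, handle to the left, pin head mid-tongue. The grey steel dish is at about (563,235), the tape roll is left of the mount, the bottle is behind, and the blue and teal trays are the decoys.

Run:
```python
from h import *
for n in("top","scene"):
    W=np.load(n+".npz")["W"].reshape(-1,3)
    m=(W[:,0]>430)&(W[:,0]<690)&(W[:,1]>-190)&(W[:,1]<0)
    P=W[m]
    for lo,hi in((5,16),(78,87),(70,130),(95,130)):
        q=P[(P[:,2]>lo)&(P[:,2]<hi)]
        print(n,lo,hi,len(q),q.mean(0).round(1),cv2.minAreaRect(q[:,:2].astype(np.float32)))
    q=P[P[:,2]>90]; print(q[np.argsort(q[:,0])].round()[:40].tolist())
    m=(W[:,0]>470)&(W[:,0]<660)&(W[:,1]>130)&(W[:,1]<340)&(W[:,2]>17)&(W[:,2]<40)
    q=W[m];print("dish",len(q),cv2.minAreaRect(q[:,:2].astype(np.float32)))
    m=(abs(W[:,0]-650)<80)&(abs(W[:,1]-60)<60)&(W[:,2]>8)&(W[:,2]<40)&(W[:,0]<700)
    q=W[m];print("tape",len(q),q.min(0),q.max(0))
```

```text
top 5 16 585 [554.5 -89.7   9.5] ((560.3541259765625, -94.71282196044922), (188.69760131835938, 258.6360778808594), 89.70320892333984)
top 78 87 315 [568.7 -96.3  82.6] ((568.1298828125, -88.66410064697266), (63.307926177978516, 164.53372192382812), 62.80246353149414)
top 70 130 491 [566.9 -93.1  85.8] ((567.92236328125, -88.63516235351562), (65.379638671875, 166.11241149902344), 62.34584426879883)
top 95 130 41 [ 578.6 -100.3  110.4] ((581.792724609375, -96.6556396484375), (64.83784484863281, 89.56069946289062), 63.28936767578125)
[[514.0, -89.0, 90.0], [530.0, -93.0, 92.0], [530.0, -90.0, 92.0], [534.0, -77.0, 94.0], [534.0, -94.0, 93.0], [534.0, -98.0, 91.0], [536.0, -88.0, 115.0], [537.0, -87.0, 103.0], [538.0, -86.0, 93.0], [538.0, -70.0, 92.0], [538.0, -74.0, 91.0], [538.0, -66.0, 90.0], [539.0, -86.0, 126.0], [540.0, -90.0, 124.0], [540.0, -83.0, 122.0], [540.0, -80.0, 118.0], [541.0, -79.0, 104.0], [542.0, -66.0, 92.0], [544.0, -95.0, 122.0], [544.0, -91.0, 122.0], [544.0, -87.0, 122.0], [544.0, -83.0, 121.0], [544.0, -80.0, 119.0], [546.0, -81.0, 98.0], [546.0, -78.0, 94.0],
[... 1482 characters left out ...]
, 109.0], [539.0, -80.0, 126.0], [539.0, -81.0, 121.0], [540.0, -78.0, 95.0], [540.0, -93.0, 105.0], [540.0, -92.0, 110.0], [540.0, -86.0, 104.0], [541.0, -78.0, 106.0], [542.0, -82.0, 97.0], [542.0, -101.0, 90.0], [542.0, -80.0, 113.0], [542.0, -74.0, 103.0], [543.0, -80.0, 117.0], [543.0, -79.0, 121.0], [543.0, -60.0, 92.0], [543.0, -76.0, 94.0], [543.0, -83.0, 108.0], [544.0, -78.0, 98.0], [544.0, -75.0, 114.0], [545.0, -84.0, 123.0], [546.0, -59.0, 91.0], [547.0, -80.0, 120.0], [547.0, -84.0, 103.0]]
dish 440 ((560.8125, 237.31338500976562), (134.06689453125, 166.30174255371094), 1.9032701253890991)
tape 85 [629.7573864   37.12971133   8.05959767] [676.63899337  78.36801505  23.54057167]
```

```bash
cat >> h.py <<'E'
def plan(tcp,yaw,cmd=None):
    """tool-frame shift to bring TCP to tcp with tool y along +-yaw direction, x down (spin first, then shift)"""
    s=manip.read_state();T=R.from_euler('xyz',s["eef_rot"]).as_matrix();p=s["eef_pos"]
    a=np.arctan2(T[1,1],T[0,1])
    # spin about tool x (down) by d lowers world yaw by d
    d=(a-yaw+np.pi/2)%np.pi-np.pi/2
    sh0=T.T@(np.array(tcp)-p)
    sh1=R.from_rotvec([-d,0,0]).as_matrix()@sh0
    print("t",round(s["clock"],2),"p",p.round(1),"tool x",T[:,0].round(3),"yaw_y",round(a,3),"j",s["joints"].round(2),"F",s["wrist_force"].round(1),"gap",round(s["finger_gap"],1))
    print("spin",round(d,3),"shift in present axes",sh0.round(1),"shift after spin",sh1.round(1))
E
python3 - <<'E'
from h import *
plan([543,-87,200],np.pi/2-0.47)
for n in("top","scene"):
    W=np.load(n+".npz")["W"].reshape(-1,3)
    for y in range(-600,0,60):
        q=W[(W[:,0]>200)&(W[:,0]<700)&(abs(W[:,1]-y)<30)];q=q[q[:,2]>60]
        if len(q):print(n,y,q[np.argmax(q[:,2])].round(),len(q))
E
```

```text
t 1.1 p [ 209.5 -508.5  216.5] tool x [-0. -0. -1.] yaw_y -1.18 j [-1.25  0.3   1.52 -0.    1.32 -0.07] F [0.1 0.1 0.9] gap 93.7
spin 0.861 shift in present axes [  16.5 -262.7 -468.9] shift after spin [  16.5 -526.9 -106.4]
top -600 [ 269. -571.  335.] 5
top -540 [ 235. -515.  356.] 460
top -480 [ 248. -452.  497.] 480
top -420 [ 200. -404.  557.] 770
top -360 [ 201. -336.  575.] 615
top -300 [ 204. -289.  587.] 305
top -240 [ 698. -212.  729.] 16
top -180 [ 698. -195.  735.] 395
top -120 [687. -92. 714.] 1514
top -60 [672. -47. 724.] 2239
scene -540 [ 654. -526.   91.] 82
scene -480 [ 688. -454.   88.] 72
scene -420 [ 682. -431.   90.] 109
scene -360 [ 663. -382.   84.] 114
scene -300 [ 655. -318.   71.] 56
scene -180 [ 685. -165.  667.] 494
scene -120 [ 666. -150.  667.] 431
scene -60 [268. -74. 661.] 481
```

```bash
python3 -m handwheel '[[[1.6,-26.3,-46.9],0],[[1.6,-26.3,-46.9],0],[[1.6,-26.3,-46.9],0],[[1.6,-26.3,-46.9],0],[[1.6,-26.3,-46.9],0],[[1.6,-26.3,-46.9],0],[[1.6,-26.3,-46.9],0],[[1.6,-26.3,-46.9],0],[[1.6,-26.3,-46.9],0],[[1.6,-26.3,-46.9],0]]' 0 30
python3 -m handwheel '[[[0,0,0],-0.18],[[0,0,0],-0.18],[[0,0,0],-0.18],[[0,0,0],-0.18],[[0,0,0],-0.18],[[0,0,0],-0.18],[[0,0,0],-0.18],[[0,0,0],-0.18],[[0,0,0],-0.18],[[0,0,0],-0.18]]'
cat > look.py <<'E'
import sys
from h import *
c=manip.camera("wrist");W=cloud(c);np.savez("wrist.npz",W=W,**{k:c[k] for k in("pixels","mtx","xyz","orientation")})
save(c,sys.argv[1]); print(c["xyz"],c["orientation"])
for t in sys.argv[2:]:
    for d in manip.cut_out(t,"wrist")[:2]:
        r=d["region"];p=W[r];p=p[~np.isnan(p[:,0])]
        if len(p):print(t,round(d["confidence"],2),np.round(d["centre"]),r.sum(),"med",np.median(p,0).round(1),"p5",np.percentile(p,5,axis=0).round(),"p95",np.percentile(p,95,axis=0).round())
plan([543,-87,200],np.pi/2-0.47)
E
python3 look.py d.png pin coupler handle fin lug
```

```text
clock: 2.35
eef_pos: [543.9, -85.1, 200.5]
eef_rot: [2.374, 1.57, -0.377]
wrist_force: [0.7, -1.4, -0.1]
finger_gap: 94.0
clock: 3.6
eef_pos: [543.0, -86.7, 200.5]
eef_rot: [1.46, 1.571, 0.516]
wrist_force: [0.5, -0.1, 0.2]
finger_gap: 93.9
[499.55263424 -26.7459236  368.78723206] [-2.57300505e-01 -6.19754175e-04  6.25251787e-01]
pin 0.88 [254. 200.] 297 med [544.2 -83.3 121. ] p5 [539. -91.  92.] p95 [552. -78. 123.]
coupler 0.89 [269. 201.] 5882 med [569.5 -86.5  82.1] p5 [ 498. -133.   49.] p95 [632. -52.  91.]
coupler 0.18 [420.  17.] 4183 med [599.  181.    4.3] p5 [538. 156.   2.] p95 [626. 220.  28.]
handle 0.81 [275. 188.] 1380 med [558.  -71.5  88.2] p5 [534. -98.  48.] p95 [633. -50.  90.]
fin 0.59 [270. 205.] 5639 med [568.9 -86.5  82.1] p5 [ 499. -133.   77.] p95 [630. -53.  90.]
lug 0.65 [276. 185.] 1450 med [559.  -71.5  88.2] p5 [534. -98.  48.] p95 [630. -50.  91.]
t 3.9 p [543.  -86.7 200.4] tool x [-0.  0. -1.] yaw_y 0.617 j [-0.22  0.31  1.54  0.    1.29 -0.84] F [-0.2 -0.8  0.6] gap 94.4
spin -0.484 shift in present axes [ 0.4 -0.1  0.3] shift after spin [ 0.4 -0.2  0.2]
```

View pics/d.png

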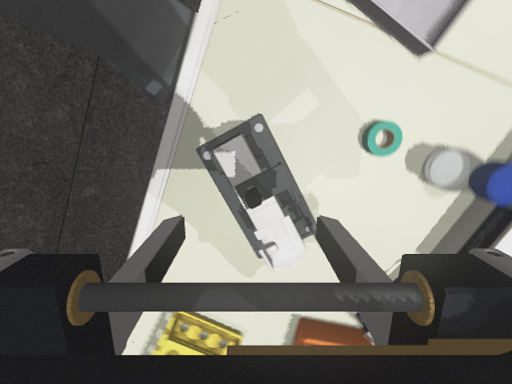

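Pin head is at about (254,195), housing at (275,235), and the tape and bottle are well to the right. I'll fit the pin and coupler pose from this depth view.

```bash
cat > fit.py <<'E'
from h import *
W=np.load("wrist.npz")["W"].reshape(-1,3)
P=W[(W[:,0]>430)&(W[:,0]<690)&(W[:,1]>-190)&(W[:,1]<0)]
def rect(q,n):
    r=cv2.minAreaRect(q[:,:2].astype(np.float32));print(n,len(q),q.mean(0).round(1),[np.round(x,1) for x in r])
rect(P[(P[:,2]>7)&(P[:,2]<13)],"plate")
rect(P[(P[:,2]>79)&(P[:,2]<85)],"top")
rect(P[(P[:,2]>119)&(P[:,2]<130)],"head")
q=P[(P[:,2]>103)&(P[:,2]<113)&(np.hypot(P[:,0]-543,P[:,1]+86)>25)]
c=np.array([543.5,-85]);
for y in(-0.45,-.47,-.49):
    ax=np.array([np.cos(y),np.sin(y)]);ay=np.array([-ax[1],ax[0]])
    t=P[(P[:,2]>79)&(P[:,2]<85)];u=(t[:,:2]-c)@ax+0;v=(t[:,:2]-c)@ay
    print(y,"top x",np.percentile(u,[1,99]).round(1),[(a,np.percentile(v[abs(u-a)<6],[3,97]).round(1).tolist()) for a in(-45,-30,55,70,85)])
    u=(q[:,:2]-c)@ax;v=(q[:,:2]-c)@ay
    for s in(v>10,v<0): print("  plate",s.sum(),u[s].min().round(1),u[s].max().round(1),np.median(v[s]).round(1),v[s].min().round(1),v[s].max().round(1))
E
python3 fit.py
```

```text
plate 3562 [550.3 -85.1  10. ] [array([565.6, -95.6]), array([ 99.8, 183.9]), np.float64(63.1)]
top 3891 [565.2 -93.1  81.8] [array([570. , -86.5]), array([ 63.6, 166.4]), np.float64(61.4)]
head 190 [545.6 -85.3 121.8] [array([545.9, -85.7]), array([13.7, 14.1]), np.float64(64.3)]
-0.45 top x [-57.6 103.6] [(-45, [-15.5, 18.3]), (-30, [-15.5, 17.9]), (55, [-20.8, 38.5]), (70, [-17.2, 20.7]), (85, [-18.9, 20.1])]
  plate 61 58.0 86.2 37.8 36.5 41.2
  plate 105 57.1 86.7 -21.0 -23.6 -19.2
-0.47 top x [-57.6 103.7] [(-45, [-16.4, 17.3]), (-30, [-16.2, 17.3]), (55, [-20.2, 39.5]), (70, [-16.1, 21.8]), (85, [-17.2, 21.7])]
  plate 61 57.2 85.4 39.1 38.1 42.4
  plate 105 57.5 87.1 -19.6 -22.0 -18.0
-0.49 top x [-57.7 103.6] [(-45, [-17.2, 16.4]), (-30, [-16.9, 16.7]), (55, [-19.1, 40.1]), (70, [-14.8, 23.2]), (85, [-15.6, 23.7])]
  plate 61 56.4 84.6 40.6 39.3 43.6
  plate 105 57.9 87.4 -18.3 -20.7 -16.3
```

```bash
python3 -m handwheel '[[[0,0,0],-0.161],[[0,0,0],-0.161],[[0,0,0],-0.161],[[20,2.3,1.9],0],[[25,0,0],0],[[25,0,0],0],[[17,0,0],0],[[7.4,0,0],0],[[0,0,0],0],[[0,0,0],0]]' 146 20
python3 look.py e.png pin; python3 fit.py | sed -n 3p
```

```text
clock: 5.15
eef_pos: [546.1, -85.6, 106.9]
eef_rot: [0.246, 1.569, -0.222]
wrist_force: [-1.5, 1.1, -0.4]
finger_gap: 40.0
[479.79772607 -52.1651788  275.11346402] [-0.25887445 -0.00112423  1.10207971]
pin 0.73 [251. 238.] 779 med [541.9 -84.2 120.5] p5 [538. -91.  92.] p95 [551. -78. 123.]
t 5.25 p [546.  -85.6 106.8] tool x [ 0.001 -0.    -1.   ] yaw_y 1.103 j [-0.22  0.42  1.63  0.    1.09 -1.32] F [ 0.3  0.2 -0.4] gap 40.3
spin 0.002 shift in present axes [-93.2  -2.6  -1.9] shift after spin [-93.2  -2.6  -1.9]
head 854 [542.7 -83.9 123.3] [array([545.1, -85. ]), array([63.8, 17.8]), np.float64(63.1)]Traceback (most recent call last):
  File "fit.py", line 14, in <module>
    print(y,"top x",np.percentile(u,[1,99]).round(1),[(a,np.percentile(v[abs(u-a)<6],[3,97]).round(1).tolist()) for a in(-45,-30,55,70,85)])
                                                         ~~~~~~~~~~~~~^^^^^^^^^^^^^^^^^^^^^^
    return _quantile_unchecked(
        a, q, axis, out, overwrite_input, method, keepdims, weights)
    return _ureduce(a,
                    func=_quantile_ureduce_func,
    ...<5 lines>...
                    overwrite_input=overwrite_input,
                    method=method)
    r = func(a, **kwargs)
    result = _quantile(arr,
                       quantiles=q,
    ...<2 lines>...
                       out=out,
                       weights=wgt)
    slices_having_nans = np.isnan(arr[-1, ...])
                                  ~~~^^^^^^^^^
IndexError: index -1 is out of bounds for axis 0 with size 0
```

View pics/e.png

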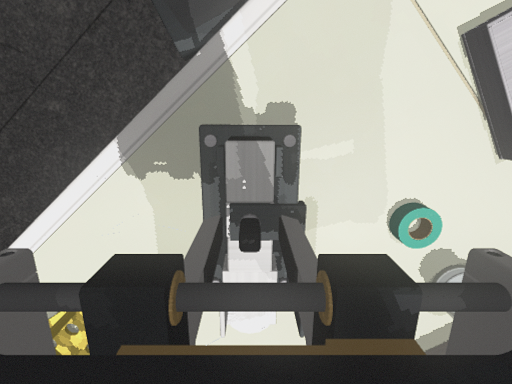

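The pin head (250,235) is centred between the fingers and square to them. Closing, then lifting straight up.

```bash
python3 -m handwheel '[[[0,0,0],0],[[0,0,0],0],[[0,0,0],0],[[0,0,0],0],[[0,0,0],0],[[-3,0,0],0],[[-5,0,0],0],[[-7,0,0],0],[[-10,0,0],0],[[-15,0,0],0]]' 255 20
python3 - <<'E'
from h import *
plan([560.5,235.5,180],np.pi/2-0.469)
E
```

```text
clock: 6.5
eef_pos: [545.6, -85.5, 146.9]
eef_rot: [-2.943, 1.571, 2.872]
wrist_force: [0.2, -0.2, 0.1]
finger_gap: 14.1
t 6.5 p [545.6 -85.5 146.9] tool x [-0.  0. -1.] yaw_y 1.103 j [-0.22  0.37  1.59  0.    1.18 -1.32] F [ 0.2 -0.2  0.1] gap 14.1
spin 0.001 shift in present axes [ -33.1  293.2 -131.5] shift after spin [ -33.1  293.1 -131.8]
```

```bash
python3 -m handwheel '[[[-20,0,0],0],[[-13,33.2,-11.5],0],[[0,40,-20],0],[[0,40,-20],0],[[0,40,-20],0],[[0,40,-20],0],[[0,40,-15],0],[[0,30,-15],0],[[0,20,-10],0],[[0,10,0],0]]'
python3 look.py f.png dish pin
```

```text
clock: 7.75
eef_pos: [560.6, 236.3, 179.5]
eef_rot: [0.655, 1.57, 0.188]
wrist_force: [0.3, 0.9, -1.1]
finger_gap: 13.6
[494.40760374 269.56175619 347.81694491] [-2.57907836e-01 -1.00417908e-03  1.10323138e+00]
dish 0.91 [363.  30.] 10282 med [472.9 425.4   3.5] p5 [418. 368.   2.] p95 [510. 513.  28.]
dish 0.79 [257. 175.] 12060 med [554.2 248.    3.3] p5 [502. 160.   2.] p95 [621. 313.  28.]
pin 0.63 [252. 236.] 883 med [556.9 238.2 192.7] p5 [553. 231. 145.] p95 [565. 244. 196.]
t 7.9 p [560.8 234.9 179. ] tool x [-0. -0. -1.] yaw_y 1.103 j [ 0.34  0.46  1.39 -0.    1.29 -0.77] F [-0.8 -0.4 -1.2] gap 13.9
spin 0.002 shift in present axes [ -20.9 -295.3  129.3] shift after spin [ -20.9 -295.1  129.9]
```

View pics/f.png

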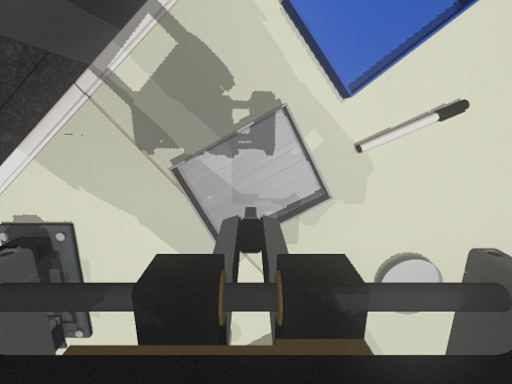

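The pin is held upright over the grey steel dish (dish centred around (250,175)). Lowering it.

```bash
python3 -m handwheel '[[[15,0,0],0],[[25,0,0],0],[[25,0,0],0],[[25,0,0],0],[[18,0,0],0],[[10,0,0],0],[[6.5,0,0],0],[[0,0,0],0],[[0,0,0],0],[[0,0,0],0]]'
python3 -m handwheel '[[[0,0,0],0],[[0,0,0],0],[[0,0,0],0],[[0,0,0],0],[[-10,0,0],0],[[-25,0,0],0],[[-30,0,0],0],[[-35,0,0],0],[[-30,0,0],0],[[-10,0,0],0]]' 0
python3 look.py g.png dish pin
```

```text
clock: 9.15
eef_pos: [560.7, 235.6, 55.1]
eef_rot: [0.843, 1.57, 0.376]
wrist_force: [0.7, 0.1, -0.3]
finger_gap: 14.0
clock: 10.4
eef_pos: [561.0, 235.7, 196.9]
eef_rot: [0.815, 1.568, 0.348]
wrist_force: [-0.3, -0.1, -0.2]
finger_gap: 94.0
[494.41052436 268.85820566 365.07657874] [-0.25989668 -0.00316121  1.10233484]
dish 0.87 [253. 174.] 11862 med [561.2 239.3   3.4] p5 [504. 161.   2.] p95 [624. 312.  28.]
dish 0.66 [358.  30.] 10334 med [470.7 427.8   3.5] p5 [413. 368.   2.] p95 [510. 521.  28.]
pin 0.65 [251. 188.] 196 med [558.3 238.3  63.9] p5 [554. 232.  28.] p95 [566. 244.  66.]
t 10.55 p [560.4 235.4 194.1] tool x [-0. -0. -1.] yaw_y 1.103 j [ 0.34  0.45  1.37 -0.    1.32 -0.77] F [-0.3 -0.2  1.4] gap 94.1
spin 0.002 shift in present axes [  -5.9 -295.6  129.9] shift after spin [  -5.9 -295.3  130.6]
```

View pics/g.png

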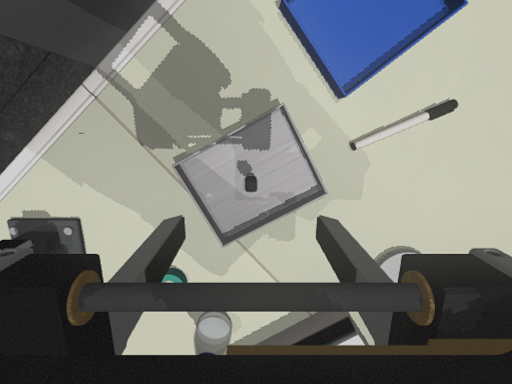

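The pin stands in the dish (head at (251,183)). Now to a spot above the coupler grip.

```bash
python3 -m handwheel '[[[0,-15,10],0],[[0,-35,25],0],[[0,-40,28],0],[[0,-40,28],0],[[0,-40,28],0],[[0,-40,28],0],[[0,-38,26],0],[[8,-25,15],0],[[8,-12.7,8.7],0],[[8,-5,4],0]]' 0 50
python3 look.py h.png handle fin
python3 - <<'E'
from h import *
plan([608.2,-114.4,84],np.pi/2-0.469)
W=np.load("wrist.npz")["W"].reshape(-1,3)
o=np.array([608,-117.1]);y=-.469;ax=np.array([np.cos(y),np.sin(y)]);ay=np.array([-ax[1],ax[0]])
u=(W[:,:2]-o)@ax;v=(W[:,:2]-o)@ay
m=(abs(u)<25)&(abs(v)<55)&(W[:,2]>102)&(W[:,2]<114)
for s in(v>10,v<0):
    k=m&s
    if k.sum():print(k.sum(),np.percentile(u[k],[2,98]).round(1),np.percentile(v[k],[2,50,98]).round(1),np.median(W[k,2]))
m=(abs(v)<14)&(u<-30)&(u>-160)&(abs(W[:,2]-82)<5)
print("tongue z",[(a,np.median(W[m&(abs(u-a)<8),2]).round(1)) for a in(-125,-105,-90,-45)])
E
```

```text
clock: 11.8
eef_pos: [608.3, -115.1, 169.4]
eef_rot: [-2.985, 1.57, 2.83]
wrist_force: [-0.4, 1.2, -0.3]
finger_gap: 93.8
[542.37697019 -81.79128168 337.87438045] [-2.56601879e-01 -6.22265386e-04  1.10161998e+00]
handle 0.72 [275. 132.] 2853 med [559.1 -76.1  88.1] p5 [536. -97.  48.] p95 [635. -51. 104.]
handle 0.16 [455. 227.] 3923 med [736.1  65.8  63. ] p5 [725.  50.  12.] p95 [757.  88. 105.]
fin 0.81 [257. 146.] 8992 med [567.4 -85.9  82.3] p5 [ 500. -132.   52.] p95 [631. -53.  91.]
t 11.95 p [ 608.4 -113.9  169.9] tool x [-0.001  0.    -1.   ] yaw_y 1.104 j [-0.24  0.49  1.36  0.    1.29 -1.35] F [ 0.4 -0.3 -0.8] gap 94.0
spin 0.003 shift in present axes [-30.   -5.5 -70.5] shift after spin [-30.   -5.6 -70.5]
t 11.95 p [ 608.4 -113.9  169.9] tool x [-0.001  0.    -1.   ] yaw_y 1.104 j [-0.24  0.49  1.36  0.    1.29 -1.35] F [ 0.4 -0.3 -0.8] gap 94.0
spin 0.002 shift in present axes [85.9 -0.5  0.2] shift after spin [85.9 -0.5  0.2]
159 [-14.   14.1] [37.7 39.3 41.6] 106.58725853416132
153 [-14.2  13.4] [-22.  -19.8 -18.2] 107.3889026931308
tongue z [(-125, np.float64(82.5)), (-105, np.float64(82.3)), (-90, np.float64(82.2)), (-45, np.float64(82.0))]
```

View pics/h.png

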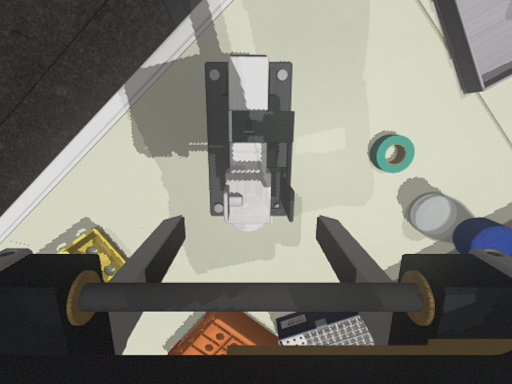

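The fin and handle tops measure exactly where expected (y -22 and +41.6, x ±14), and the coupler is still seated (top at 82 mm). Lowering, then squeezing.

```bash
python3 -m handwheel '[[[10,-0.2,0],0],[[18,0,0],0],[[18,0,0],0],[[14,0,0],0],[[10,0,0],0],[[8,0,0],0],[[6,0,0],0],[[2,0,0],0],[[0,0,0],0],[[0,0,0],0]]'
python3 -m handwheel '[[[0,0,0],0],[[0,0,0],0],[[0,0,0],0],[[0,0,0],0],[[0,0,0],0],[[0,0,0],0],[[0,0,0],0],[[0,0,0],0],[[0,0,0],0],[[0,0,0],0]]' 255 50
python3 -c "
from h import *
plan([608.2,-114.4,184],np.pi/2-0.469)"
```

```text
clock: 13.2
eef_pos: [608.7, -114.7, 85.0]
eef_rot: [0.227, 1.57, -0.241]
wrist_force: [0.5, -0.6, 0.0]
finger_gap: 94.1
clock: 14.45
eef_pos: [608.6, -114.9, 85.0]
eef_rot: [-0.163, 1.57, -0.631]
wrist_force: [0.3, 0.7, 4.5]
finger_gap: 49.5
t 14.45 p [ 608.6 -114.9   85. ] tool x [ 0.001 -0.    -1.   ] yaw_y 1.103 j [-0.25  0.58  1.44 -0.    1.12 -1.35] F [0.3 0.7 4.5] gap 49.5
spin 0.001 shift in present axes [-99.    0.2  -0.6] shift after spin [-99.    0.2  -0.6]
```

```bash
python3 -m handwheel '[[[-1,0,0],0],[[-2,0,0],0],[[-2,0,0],0],[[-3,0,0],0],[[-3,0,0],0],[[-3,0,0],0],[[-3,0,0],0],[[-3,0,0],0],[[0,0,0],0],[[0,0,0],0]]'
python3 -c "
from h import *
plan([608.2,-114.4,184],np.pi/2-0.469)
c=manip.camera('scene');save(c,'i.png',(260,120,380,210),5)"
```

```text
clock: 15.7
eef_pos: [608.4, -114.6, 104.4]
eef_rot: [-2.897, 1.571, 2.918]
wrist_force: [0.3, -0.3, -5.2]
finger_gap: 49.4
t 15.7 p [ 608.4 -114.6  104.4] tool x [-0.  0. -1.] yaw_y 1.103 j [-0.25  0.56  1.43 -0.    1.16 -1.35] F [ 0.3 -0.3 -5.2] gap 49.4
spin 0.001 shift in present axes [-79.6   0.1  -0.3] shift after spin [-79.6   0.1  -0.3]
```

View pics/i.png

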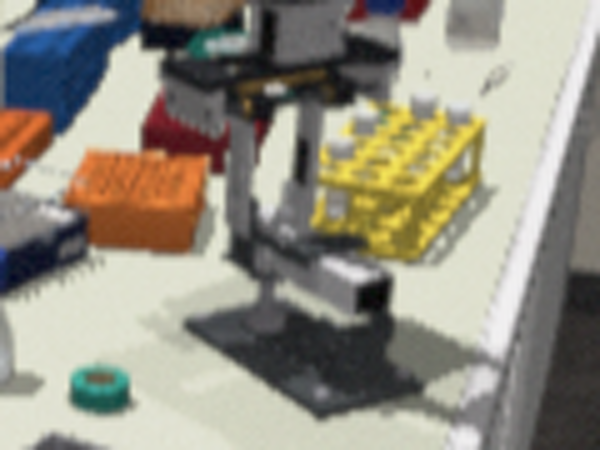

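The coupler lifts cleanly and level, carrying 5 N, which is its weight. Raising it the remaining 80 mm.

```bash
python3 -m handwheel '[[[-5,0,0],0],[[-10,0,0],0],[[-12,0,0],0],[[-13,0,0],0],[[-13,0,0],0],[[-12,0,0],0],[[-9,0,0],0],[[-6,0,0],0],[[0,0,0],0],[[0,0,0],0]]'
python3 look.py j.png coupler
python3 - <<'E'
from h import *
W=np.load("wrist.npz")["W"].reshape(-1,3)
o=np.array([608,-117.1]);y=-.469;ax=np.array([np.cos(y),np.sin(y)]);ay=np.array([-ax[1],ax[0]])
u=(W[:,:2]-o)@ax;v=(W[:,:2]-o)@ay
m=(abs(v)<14)&(abs(W[:,2]-182)<20)
print("tongue top z",[(a,int((m&(abs(u-a)<6)).sum()),np.median(W[m&(abs(u-a)<6),2]).round(1)) for a in(-125,-115,-105,-95,-50,-40)])
k=m&(u<-95)&(u>-128);
print("roll: z left/right",[np.median(W[k&(abs(v-b)<4),2]).round(1) for b in(-10,0,10)])
c=manip.camera("top");W=cloud(c)
for d in manip.cut_out("pin","top")[:2]:print("pin top",d["confidence"],np.nanmedian(W[d["region"]],0).round())
q=W[(abs(W[...,0]-560)<60)&(abs(W[...,1]-236)<70)];print("in dish",q[q[:,2]>32].round().tolist()[:6])
c=manip.camera("scene");save(c,"k.png",(200,90,360,210),5)
E
```

```text
clock: 17.0
eef_pos: [608.3, -114.6, 184.0]
eef_rot: [-2.954, 1.57, 2.862]
wrist_force: [0.2, -1.1, -5.2]
finger_gap: 49.6
[542.35642839 -81.28315648 352.45519958] [-2.56896560e-01 -6.44639559e-04  1.10231143e+00]
coupler 0.77 [252. 149.] 19023 med [559.7 -90.8 181.2] p5 [ 499. -134.  179.] p95 [626. -56. 191.]
t 17.1 p [ 608.3 -114.6  184.1] tool x [-0.001  0.    -1.   ] yaw_y 1.103 j [-0.25  0.48  1.35  0.    1.31 -1.35] F [-0.2  0.4 -3.9] gap 49.1
spin 0.002 shift in present axes [-15.9  -4.8 -70.8] shift after spin [-15.9  -5.  -70.8]
tongue top z [(-125, 1082, np.float64(181.2)), (-115, 1107, np.float64(181.3)), (-105, 1035, np.float64(181.2)), (-95, 1004, np.float64(181.1)), (-50, 782, np.float64(180.8)), (-40, 768, np.float64(180.7))]
roll: z left/right [np.float64(181.2), np.float64(181.3), np.float64(181.3)]
in dish [[619.0, 298.0, 32.0], [565.0, 236.0, 69.0], [562.0, 240.0, 63.0], [562.0, 236.0, 66.0], [562.0, 232.0, 66.0], [562.0, 228.0, 66.0]]
```

View pics/k.png

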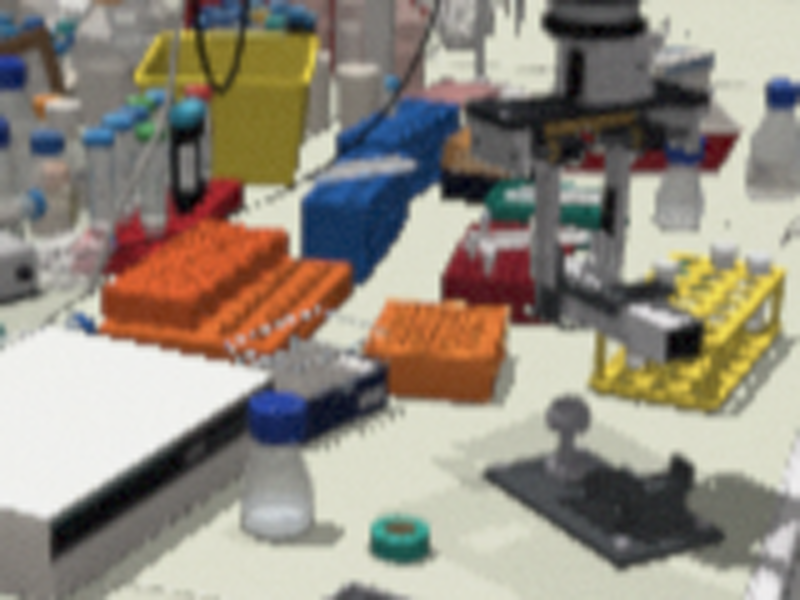

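The coupler is held about 99 mm up, level and squeezed, with the bare ball below. The pin stands in the dish, and the bottle and tape are where they were.

```bash
python3 -c "
from cell import manip
print(manip.sign_off())"
```

```text
the job is handed in; nothing more can be done
None
```

The job is done and handed in at about 17 s on the clock, well under the 54 s limit. I pulled the safety pin straight up and stood it in the grey steel dish. I then squeezed the latch fully, lifted the coupler straight off the ball, and left it held there.

Last checks before handing in:
- **Lift and level:** the tongue top reads 181 mm against 82 mm when seated, a lift of about 99 mm. It is level to about 0.5 mm along its length.
- **Latch:** the finger opening is about 49.5 mm, which matches the 50 mm given for fully squeezed. The wrist carries about 4–5 N, the coupler's weight.
- **Pin:** depth points in the top view put its head at z about 66 mm near the dish centre, where it was set down. The pin detector reported nothing in that last top picture, so this rests on the depth points alone.
- **Bottle and tape:** both look undisturbed in the last picture.
- **Marker:** I did not check it again at the end. It was last seen in place just after the pin was released, and the arm did not go near it after that.

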